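# Slide the capped bottle home under the cap sealer's head

## Robot

A 6-joint arm with a two-finger parallel gripper is mounted at the origin on the work surface. World frame = base frame: x ahead of the robot, y to its left, z up, the work surface at z = 0. Lengths are in m, angles in rad, forces in N, time in s.
With the tool pointing down it reaches from about 0.3 to 0.775 m from the base axis. Payload 14.6 kg.
Tool frame: the origin (TCP) lies midway between the tips of the shut fingers; the grasp point (between the pads) lies 19 mm behind it (ctrl.pinch_z is the z of the grasp point in the tool frame, in m); z points along the fingers, y is the line along which they close (so a half turn about z gives the same grasp; the last joint's range is limited). The gripper opens to 94 mm and grips with 3 to 60 N. Pads are 16 mm wide; open, the fingers measure 119 mm over their backs; the gripper's body (75 mm by 177 mm) begins 78 mm behind the grasp point.
Start: joints at [1.066, 0.3, 1.521, -0, 1.321, -0.067], TCP at [0.233, 0.498, 0.205] pointing down, gripper open.
Joint ranges: [-3.03, 3.03], [-0.79, 2.21], [0.23, 2.52], [-1.04, 4.18], [0, 3.07], [-2.55, 2.55]. Speed limits (rad/s): [2.22, 2.22, 2.57, 3.14, 3.14, 3.14].

## Interface

Orientations are given as [roll, pitch, yaw] about the fixed x, y, z axes, in that order (R = Rz(yaw) Ry(pitch) Rx(roll)).
In Python, from station import ctrl, camera, ticket gives the robot as it stands. The module is installed in compiled form; this text tells all that it offers.
- The arm moves only by the shell command python3 -m inch 'ROWS' [FORCE]. ROWS is text: rows parted by semicolons, each of 7 numbers parted by spaces: the opening, from -1 (shut) to 1 (fully open), then the shift along the tool's x, y, z in units of 0.03 m (1.0 is 0.03 m), then the turn, a rotation vector about the tool's x, y, z in units of 10 degrees (1.0 is 10 degrees). In form: grip dx dy dz rx ry rz; .... A call has 1 to 10 rows; each row shifts and turns the commanded pose from where the row before left it, along the tool's axes as they then stand; what a row does not reach is not made up. A row lasts 1/8 s, in which the tool goes at most 62.5 mm and 10.7 degrees, less where a joint would pass 70% of its speed; a pose out of reach is approached as far as the arm can. A call with a number of a shift or a turn outside -1 to 1 is refused whole. A call with a gripper value outside its range is refused whole. The fingers move at their own pace and stop on an object; FORCE is the grip in N (left out, the last holds). Time passes only in rows, so rows that do not move let the fingers close. It gives the time, the measured TCP pose, the force, the opening and the grip force at its end, in the units of the state.
- ctrl.get_obs(): the state, without advancing time (a new reading comes with each control period).
- camera(name): name is "side" or "top" or "wrist"; returns a dict with "img" (400x640x3 uint8, blue, green, red), "range_z" (400x640 float32, m along the optical axis (not along the pixel's ray), 0 where there is no reading), "intrinsics" (3x3 intrinsics, pixels), "view" (4x4, takes a point from world to camera coordinates). Camera axes: x right, y down, z forward; pixel columns grow to the right and rows downward; lengths in m; the calibration is good to about 2 mm. A picture is of the moment at which its call begins.
- ticket.hand_in(): hands the job in; it is judged then, once.
The state is a dict: "time_s": time; "qpos": joint angles; "joint_vel": joint speeds; "tau": joint torques, N m; "ee_pos": TCP position; "eef_rot": TCP orientation; "force": force on the tool from outside, world axes, zero at the start; "moment": the same for the moment, N m; "grip_width": finger opening in m; "grip_force": force on a finger pad.
Only numpy, scipy, OpenCV 4.12 (cv2) and the standard library are available. Lean on these libraries where they do the work, as an engineer would, in place of code of your own. Each camera call takes 0.05 s, during which the arm holds its last target. There are 200 camera calls.

## Task

Load the one red-capped medicine bottle into the cap sealer: stand it upright in the sealer's guide lane, then slide it gently in under the overhanging head, past the orange sprung jaw, until it is fully home in the yellow fork and the jaw has closed behind it. Leave the bottles that already wear white hoods standing where they are.

Things in the scene. Friction and masses are not known exactly. Their poses are not given: they have to be found in the camera images.
- bottle: Bottle to load: upright amber round bottle, white label, red cap, 140 mm tall, about 0.36 kg. Body 56 mm diameter up to 95 mm, then a shoulder to the 25 mm neck at 112 mm; red cylindrical cap 32 mm diameter (34 mm in its lowest 4 mm) from 114 to 140 mm above the base. Origin at the centre of its base, z up along its axis.
- sealed_a: A bystander: same amber bottle, already sealed, with a white moulded hood (51 mm wide at 104 mm, 33 mm at the top, 142 mm tall) instead of a red cap. Origin at the centre of its base.
- sealed_b: Another bystander, identical to sealed_a. Origin at the centre of its base.
- sealer: Bench-top cap sealer, fixed on the table. Origin on the table top under the nest centre; +x runs along the lane inwards (roughly away from the robot), y left, z up. Aluminium base plate 8 mm thick, x -155 to +80, y +-75 mm; its top is the lane floor. Yellow V-shaped fork behind the nest, 8 to 52 mm above the table: a bottle against both its faces has its axis at the origin.
- nest (a point): Centre of the nest on the lane floor (8 mm above the table): where the centre of the bottle's base is when the bottle is fully home. Axes as the sealer.
- lane_start (a point): Point on the lane floor (8 mm above the table) on the lane's centre line, 105 mm before the nest, in front of the head and open above. Two blue guide rails, tops 20 mm above the table, bound the lane: inner faces 60 mm apart from sealer x -80 mm inwards, flaring to 75 mm here and about 102 mm at the mouth (x -148 mm).
- head_edge (a point): Middle of the front lower edge of the white overhanging head, 40 mm before the nest, 156 mm above the table. The head spans sealer x -40 to +78, y +-71 mm and is 60 mm high, with a black coil disc 2.5 mm below its underside over the nest; two steel posts of 18 mm diameter carry it at x +55, y +-58 mm.
- jaw (a joint): Orange sprung jaw left (+y) of the lane, hinge upright at sealer x -78, y +42 mm; arm 14 mm high, centred 35 mm above the table, slanting in to a round 8 mm tip at x -27, y +19 mm. Value in rad: 0 closed (tip just behind a bottle fully home), growing as the tip is pushed out of the lane (about 0.25 as the bottle passes, stop at 0.6). A light spring closes it; passing takes 4 to 9 N.
Not all that is in view belongs to the job. What is shaped like the bottle but pink is not meant.

How it is judged:
On the way:
1. the bottle stands upright in the guide lane, before the head, on the lane floor (x of bottle in the frame of nest between -0.15 and -0.03 m and y of bottle in the frame of nest between -0.03 and 0.03 m and z of bottle in the frame of nest below 0.005 m and angle between bottle's own z axis and vertical below 0.12 rad), for 0.1 s.
At the end, for the whole second after the job is handed in: The red-capped bottle stands upright (within 0.06 rad) and still on the lane floor, its axis within 6 mm of the nest centre and no more than 5 mm short of home, with the jaw closed behind it (below 0.1 rad); both hooded bottles stand upright within 20 mm of where they were (x of bottle in the frame of nest above -0.005 m and horizontal distance between bottle and nest below 0.006 m and z of bottle in the frame of nest below 0.004 m and angle between bottle's own z axis and vertical below 0.06 rad and value of joint jaw below 0.1 rad and linear speed of bottle below 0.01 m/s and angle between each of sealed_a, sealed_b's own z axis and vertical below 0.1 rad and distance of each of sealed_a, sealed_b from where it was at the start of the episode below 0.02 m); the robot touches nothing.
It fails at once if the bottle is rammed into the fork: more than 70 N between it and the sealer, deep in the lane (contact force between bottle and sealer above 70 N and x of bottle in the frame of nest above -0.03 m).
It fails at once if the bottle tips over (angle between bottle's own z axis and vertical above 0.8 rad).
It fails at once if a hooded bottle is pushed away or tipped (distance of any of sealed_a, sealed_b from where it was at the start of the episode above 0.03 m).
It also fails if it takes over 59 s, if anything falls off the work surface, if the arm or the gripper's body presses on something with over 40 N, if the wrist force passes 120 N, or if a joint passes its speed limit or range.

## Working session

There is one attempt and no reset: what is moved stays moved. The work goes in short steps, Python scripts to look and compute and a shell command to move; the robot and the scene stay as the last step left them, time stands still between calls to the robot, and variables do not carry over. Pictures are saved under pics/ and viewed, at most 10 in all, crops included, and the job is handed in when it is done.

```bash
mkdir -p pics
cat > h.py <<'E'
import cv2,numpy as np
from station import ctrl,camera,ticket
def pts(c):
    K=c["intrinsics"];z=c["range_z"];v,u=np.indices(z.shape)
    P=np.stack([(u-K[0,2])/K[0,0]*z,(v-K[1,2])/K[1,1]*z,z],-1)
    T=np.linalg.inv(c["view"]);W=P@T[:3,:3].T+T[:3,3];W[z<=0]=np.nan;return W
E
python3 - <<'E'
from h import *
import pickle
cs={n:camera(n) for n in("top","side")}
pickle.dump(cs,open("c0.pkl","wb"))
for n in cs: cv2.imwrite(f"pics/{n}0.png",cs[n]["img"]); print(n,np.linalg.inv(cs[n]["view"]).round(3).tolist())
o=ctrl.get_obs();print(o["ee_pos"],o["eef_rot"],o["time_s"],o["grip_width"])
E
```

```text
top [[-0.012, -0.997, 0.075, 0.471], [-0.999, 0.015, 0.036, -0.106], [-0.037, -0.074, -0.997, 0.865], [0.0, 0.0, 0.0, 1.0]]
side [[0.873, -0.219, 0.435, 0.097], [-0.486, -0.435, 0.757, -0.817], [0.023, -0.873, -0.487, 0.594], [0.0, 0.0, 0.0, 1.0]]
[0.23307171 0.49791189 0.20492918] [-3.14052217e+00 -4.61482167e-05  2.70378933e+00] 0.1 0.0939048890412449
```

View pics/top0.png

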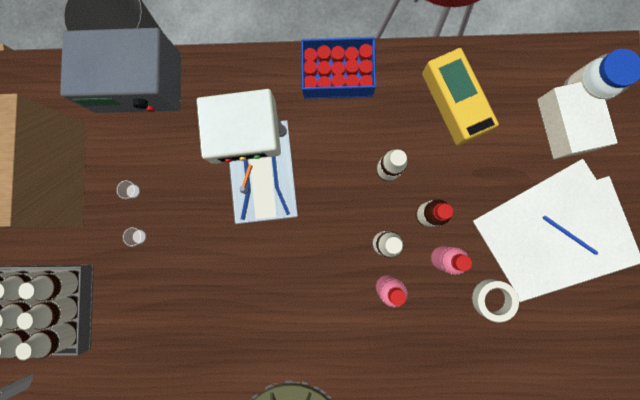

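View pics/side0.png

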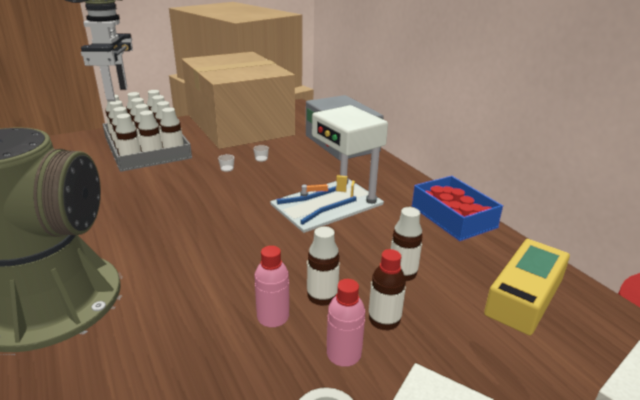

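The top view shows three red caps. The one at (441,211) sits on an amber body; those at (461,262) and (397,298) are on pink bottles, so they are decoys. Hoods are at (397,160) and (390,243), and the sealer is at (255,165) with its lane opening toward the bottom of the image. The bottle at (441,211) fits the description, so I'll confirm it in a crop and measure.

Run:
```python
from h import *
import pickle
cs=pickle.load(open("c0.pkl","rb"));c=cs["top"];W=pts(c);img=c["img"]
a=cv2.resize(img[130:320,360:490],None,fx=3,fy=3);b=cv2.resize(img[80:230,190:310],None,fx=3,fy=3)
o=np.zeros((570,760,3),np.uint8);o[:,:390]=a;o[:450,395:755]=b;cv2.imwrite("pics/crop.png",o)
hsv=cv2.cvtColor(img,cv2.COLOR_BGR2HSV)
def fit(n,uv,r,zmin,zmax,cc=c,WW=W):
    m=np.zeros(img.shape[:2],np.uint8);cv2.circle(m,uv,r,1,-1)
    P=WW[(m>0)&(WW[...,2]>zmin)&(WW[...,2]<zmax)]
    (xy,rr)=cv2.minEnclosingCircle(P[:,:2].astype(np.float32))
    print(n,len(P),"mean",P.mean(0).round(4),"circ",np.round(xy,4),round(rr,4))
for n,uv in dict(bottle=(443,211),sA=(397,160),sB=(391,243),p1=(461,262),p2=(397,298)).items():
    fit(n,uv,16,.134,.15)
# blue rails
sub=np.zeros(img.shape[:2],bool);sub[150:230,225:300]=1
blue=((hsv[...,0]>100)&(hsv[...,0]<125)&(hsv[...,1]>120)&sub).astype(np.uint8)
nl,lab,st,ce=cv2.connectedComponentsWithStats(blue)
for i in range(1,nl):
    if st[i,4]>20:
        P=W[lab==i];print("rail",st[i],np.nanmedian(P,0).round(4));
        for v in range(st[i,1],st[i,1]+st[i,3],6):
            q=P[:1]; mm=(lab[v]==i);print("  ",v,np.nonzero(mm)[0][[0,-1]],W[v][mm].mean(0).round(4))
# head top
sub[:]=0;sub[80:170,190:300]=1
m=(sub&(W[...,2]>.206)&(W[...,2]<.226));P=W[m]
print("head",len(P),P.mean(0).round(4),[np.round(q,4).tolist() for q in cv2.minAreaRect(P[:,:2].astype(np.float32))[:2]],cv2.minAreaRect(P[:,:2].astype(np.float32))[2])
# plate
sub[:]=0;sub[120:230,225:305]=1
m=sub&(W[...,2]>.004)&(W[...,2]<.013);m=cv2.morphologyEx(m.astype(np.uint8),cv2.MORPH_OPEN,np.ones((3,3)))>0
P=W[m];r=cv2.minAreaRect(P[:,:2].astype(np.float32));print("plate",len(P),P.mean(0).round(4),r,cv2.boxPoints(r).round(4).tolist())
```

```text
bottle 208 mean [ 0.5102 -0.3267  0.1384] circ [ 0.5107 -0.3271] 0.016
sA 225 mean [ 0.6184 -0.2369  0.1405] circ [ 0.6187 -0.237 ] 0.0172
sB 229 mean [ 0.444  -0.2228  0.1404] circ [ 0.4441 -0.2232] 0.0169
p1 211 mean [ 0.408  -0.3593  0.1384] circ [ 0.408 -0.36 ] 0.0159
p2 209 mean [ 0.3421 -0.2292  0.1384] circ [ 0.3415 -0.23  ] 0.016
rail [272 157  17  57 158] [0.584  0.029  0.0189]
   157 [272 274] [0.65   0.0359 0.0197]
   163 [273 275] [0.6358 0.0338 0.0183]
   169 [273 275] [0.6213 0.0338 0.0185]
   175 [274 276] [0.6068 0.0314 0.0188]
   181 [275 276] [0.5922 0.0299 0.0208]
   187 [275 277] [0.5783 0.0293 0.0175]
   193 [278 280] [0.5637 0.022  0.0188]
   199 [281 282] [0.5492 0.0159 0.0203]
   205 [283 285] [0.5351 0.0104 0.0181]
   211 [286 287] [0.5208 0.0044 0.019 ]
rail [244 160   3  12  26] [0.6331 0.1029 0.0189]
   160 [246 246] [0.6446 0.1014 0.017 ]
   166 [244 246] [0.6298 0.1033 0.0187]
rail [241 180   9  39 107] [0.5435 0.1027 0.0189]
   180 [248 248] [0.5962 0.0963 0.0172]
   186 [247 249] [0.5813 0.0954 0.0211]
   192 [247 249] [nan nan nan]
   198 [245 247] [0.553  0.1004 0.0198]
   204 [244 246] [0.5389 0.103  0.0185]
   210 [243 245] [0.5246 0.1052 0.0193]
   216 [241 244] [0.5105 0.1088 0.0188]
head 4675 [0.6731 0.0707 0.2145] [[0.6747, 0.0727], [0.1171, 0.1425]] 5.699313163757324
plate 3284 [0.5813 0.0582 0.007 ] ((0.6187213659286499, 0.06724753230810165), (0.2337496280670166, 0.15044820308685303), 5.733137607574463) [[0.4948999881744385, 0.13040000200271606], [0.5098999738693237, -0.019300000742077827], [0.7425000071525574, 0.004100000020116568], [0.7275000214576721, 0.15379999577999115]]
```

View pics/crop.png

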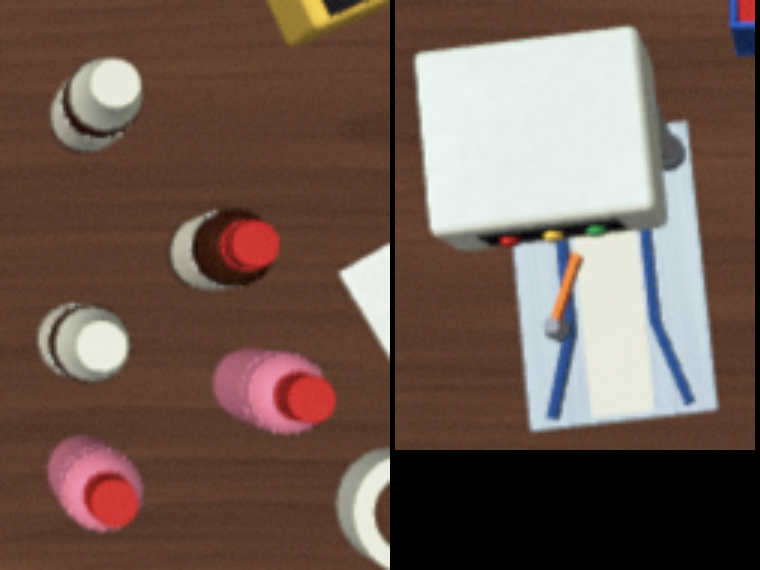

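The crop confirms it: the bottle at crop (250,245) has an amber body, white label and red cap, and the two red-capped ones below it are pink. The measurements fit:
- The cap is at z 0.138 with radius 16 mm.
- The plate is 234×150 mm and the head 117×142 mm, both at 5.7° yaw.
- The plate and the head agree on the nest at (0.656, 0.071).

Next I move over the bottle.

```bash
python3 -m inch '1 -.9 -.95 0 0 0 0;1 -.9 -.95 0 0 0 0;1 -.9 -.95 0 0 0 0;1 -.9 -.95 0 0 0 0;1 -.9 -.95 0 0 0 0;1 -.9 -.95 0 0 0 0;1 -.9 -.95 0 0 0 0;1 -.9 -.95 0 0 0 0;1 -.9 -.95 0 0 0 0;1 -.9 -.95 0 0 0 0'
python3 -m inch '1 -.9 -.95 0 0 0 0;1 -.9 -.95 0 0 0 0;1 -.9 -.95 0 0 0 0;1 -.9 -.95 0 0 0 0;1 -.9 -.95 0 0 0 0;1 -.9 -.95 0 0 0 0;1 -.9 -.95 0 0 0 0;1 -.9 -.95 0 0 0 0;1 0 0 0 0 0 -.8;1 0 0 0 0 0 -.8'
cat > go.py <<'E'
import sys
from h import *
from scipy.spatial.transform import Rotation as R
# remaining shift (tool axes, units) to target TCP; turn units to target rpy
o=ctrl.get_obs();Rc=R.from_euler("xyz",o["eef_rot"]);t=np.array([float(s) for s in sys.argv[1:4]])
print("t",o["time_s"],"pos",o["ee_pos"].round(4),"rpy",o["eef_rot"].round(3),"F",np.round(o["force"],1),"w",o["grip_width"],o["grip_force"],"q",np.round(o["qpos"],2))
print("shift",(Rc.inv().apply(t-o["ee_pos"])/.03).round(2))
if len(sys.argv)>4:
    Rt=R.from_euler("xyz",[float(s) for s in sys.argv[4:7]]);print("turn",((Rc.inv()*Rt).as_rotvec(degrees=True)/10).round(2))
E
python3 go.py .5107 -.327 .065 3.14159 0 2.984
```

```text
time_s: 1.35
ee_pos: [0.357, 0.1243, 0.2054]
eef_rot: [-3.141, -0.0, 2.704]
force: [-0.7, 0.9, -0.3]
grip_width: 0.0937
grip_force: 0.0
time_s: 2.6
ee_pos: [0.4557, -0.1729, 0.2049]
eef_rot: [3.141, -0.001, 2.987]
force: [-0.1, -0.1, 0.6]
grip_width: 0.0941
grip_force: 0.0
t 2.6 pos [ 0.4557 -0.1729  0.2049] rpy [ 3.141e+00 -1.000e-03  2.987e+00] F [-0.1 -0.1  0.6] w 0.09405343581215372 0.0 q [-0.44  0.16  1.69  0.    1.29 -1.85]
shift [-2.61 -4.79  4.66]
turn [ 0.   -0.01  0.02]
```

```bash
python3 -m inch '1 -.43 -.8 0 0 0 0;1 -.43 -.8 0 0 0 0;1 -.43 -.8 0 0 0 0;1 -.44 -.8 0 0 0 0;1 -.44 -.8 0 0 0 0;1 -.44 -.79 0 0 0 0;1 0 0 0 0 0 0;1 0 0 0 0 0 0'
python3 go.py .5107 -.327 .065 3.14159 0 2.984
python3 - <<'E'
from h import *
c=camera("wrist");W=pts(c);hsv=cv2.cvtColor(c["img"],cv2.COLOR_BGR2HSV)
m=(W[...,2]>.133)&(W[...,2]<.146)&((hsv[...,0]<8)|(hsv[...,0]>172))&(hsv[...,1]>140)
n,l,s,ce=cv2.connectedComponentsWithStats(m.astype(np.uint8))
for i in range(1,n):
    if s[i,4]>100: print(s[i],cv2.minEnclosingCircle(W[l==i][:,:2].astype(np.float32)))
E
```

```text
time_s: 3.6
ee_pos: [0.5103, -0.3262, 0.2051]
eef_rot: [3.141, -0.001, 2.983]
force: [0.5, 0.1, -0.1]
grip_width: 0.0941
grip_force: 0.0
t 3.6 pos [ 0.5103 -0.3262  0.2051] rpy [ 3.141e+00 -1.000e-03  2.983e+00] F [ 0.5  0.1 -0.1] w 0.09409239158546186 0.0 q [-0.63  0.43  1.35  0.    1.37 -2.04]
shift [-0.02 -0.03  4.67]
turn [ 0. -0. -0.]
[ 236   71   42   42 1395] ((0.40782979130744934, -0.35830238461494446), 0.016014155000448227)
[ 301  191   36   36 1032] ((0.5098122954368591, -0.32599180936813354), 0.015738513320684433)
```

```bash
python3 -m inch '1 0 0 .8 0 0 0;1 0 0 .8 0 0 0;1 0 0 .8 0 0 0;1 0 0 .8 0 0 0;1 0 0 .8 0 0 0;1 0 0 .67 0 0 0;1 0 0 0 0 0 0' 25
python3 -m inch '-1 0 0 0 0 0 0;-1 0 0 0 0 0 0;-1 0 0 0 0 0 0;-1 0 0 0 0 0 0;-1 0 0 0 0 0 0;-1 0 0 0 0 0 0'
python3 go.py .5107 -.327 .16
```

```text
time_s: 4.53
ee_pos: [0.5099, -0.3257, 0.0644]
eef_rot: [3.14, -0.002, 2.984]
force: [0.1, 0.5, -1.2]
grip_width: 0.0937
grip_force: 0.0
time_s: 5.28
ee_pos: [0.5106, -0.3268, 0.0656]
eef_rot: [-3.142, 0.0, 2.983]
force: [0.3, 1.9, 2.9]
grip_width: 0.0558
grip_force: 25.0
t 5.275 pos [ 0.5106 -0.3268  0.0656] rpy [-3.142  0.     2.983] F [0.3 1.9 2.9] w 0.05581987001791107 24.989381432533264 q [-0.63  0.57  1.49  0.    1.09 -2.04]
shift [-0.01 -0.01 -3.15]
```

```bash
python3 -m inch '-1 0 0 -.3 0 0 0;-1 0 0 -.8 0 0 0;-1 0 0 -.8 0 0 0;-1 0 0 -.9 0 0 0;-1 0 0 -.9 0 0 0;-1 0 0 -.9 0 0 0;-1 0 0 -.6 0 0 0;-1 0 0 -.2 0 0 0'
python3 go.py .5416 .0594 .225 3.14159 0 3.2414
```

```text
time_s: 6.28
ee_pos: [0.5105, -0.3269, 0.2281]
eef_rot: [-3.141, 0.001, 2.983]
force: [1.1, -0.7, -4.4]
grip_width: 0.0552
grip_force: 25.0
t 6.275 pos [ 0.5105 -0.3269  0.2281] rpy [-3.141e+00  1.000e-03  2.983e+00] F [ 1.1 -0.7 -4.4] w 0.055189791063167466 24.98031198978424 q [-0.63  0.41  1.32 -0.    1.41 -2.04]
shift [ 1.01 12.88  0.1 ]
turn [-0.    0.   -1.48]
```

```bash
python3 -m inch '-1 0.03 .4 0 0 0 0;-1 .07 .8 0 0 0 0;-1 .07 .9 0 0 0 0;-1 .07 .9 0 0 0 0;-1 .07 .9 0 0 0 0;-1 .07 .9 0 0 0 0;-1 .07 .9 0 0 0 0;-1 .07 .9 0 0 0 0;-1 .07 .9 0 0 0 0;-1 .07 .9 0 0 0 0'
python3 -m inch '-1 .07 .9 0 0 0 0;-1 .07 .9 0 0 0 0;-1 .07 .9 0 0 0 0;-1 .07 .8 0 0 0 0;-1 .07 .6 0 0 0 0;-1 .05 .28 0 0 0 0;-1 0 0 0 0 0 -.5;-1 0 0 0 0 0 -.5;-1 0 0 0 0 0 -.48;-1 0 0 0 0 0 0'
python3 go.py .5416 .0594 .225 3.14159 0 3.2414
```

```text
time_s: 7.52
ee_pos: [0.53, -0.0724, 0.2267]
eef_rot: [3.141, -0.001, 2.984]
force: [0.1, 0.3, -2.8]
grip_width: 0.0558
grip_force: 25.0
time_s: 8.78
ee_pos: [0.5394, 0.0567, 0.2272]
eef_rot: [-3.142, -0.0, -3.043]
force: [-0.5, 0.4, -4.8]
grip_width: 0.0558
grip_force: 25.0
t 8.775 pos [0.5394 0.0567 0.2272] rpy [-3.142 -0.    -3.043] F [-0.5  0.4 -4.8] w 0.05576279077618528 24.980531930923462 q [ 0.04  0.27  1.51 -0.    1.36 -1.63]
shift [-0.08  0.08  0.07]
turn [-0.   -0.   -0.01]
```

```bash
python3 -m inch '-1 -.08 .08 .4 0 0 0;-1 0 0 .8 0 0 0;-1 0 0 .8 0 0 0;-1 0 0 .8 0 0 0;-1 0 0 .8 0 0 0;-1 0 0 .7 0 0 0;-1 0 0 .5 0 0 0;-1 0 0 .2 0 0 0;-1 0 0 0 0 0 0'
python3 - <<'E'
from h import *
o=ctrl.get_obs();print(o["ee_pos"],o["force"])
c=camera("side");cv2.imwrite("pics/s1.png",cv2.resize(c["img"][60:260,200:460],None,fx=3,fy=3,interpolation=cv2.INTER_CUBIC))
E
```

```text
time_s: 9.9
ee_pos: [0.5418, 0.0595, 0.0773]
eef_rot: [-3.142, -0.0, -3.042]
force: [0.6, 0.6, -4.0]
grip_width: 0.0556
grip_force: 25.0
[0.54181963 0.05945726 0.07734182] [ 0.64518568  0.56834409 -3.97521981]
```

View pics/s1.png

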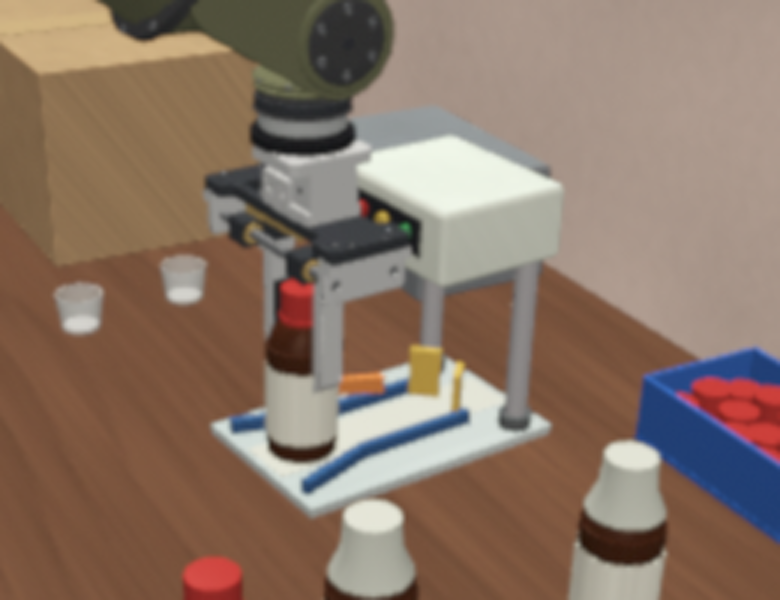

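The bottle stands between the blue rails at about (300,440) in this crop, a few mm above the floor, in front of the head. Next: seat it, release and rise.

```bash
python3 -m inch '-1 0 0 .07 0 0 0;-1 0 0 .06 0 0 0;-1 0 0 0 0 0 0'
```

```text
time_s: 10.32
ee_pos: [0.5419, 0.0595, 0.0736]
eef_rot: [-3.142, 0.0, -3.042]
force: [0.3, -0.2, -3.3]
grip_width: 0.0555
grip_force: 25.0
```

```bash
python3 -m inch '-1 0 0 .04 0 0 0;-1 0 0 0.03 0 0 0;-1 0 0 0 0 0 0'
```

```text
time_s: 10.7
ee_pos: [0.5425, 0.0597, 0.0734]
eef_rot: [3.141, 0.002, -3.042]
force: [-6.5, 2.0, 15.8]
grip_width: 0.0556
grip_force: 25.0
```

Contact. Release and rise.

```bash
python3 -m inch '-1 0 0 -.03 0 0 0;0.2 0 0 0 0 0 0;0.5 0 0 0 0 0 0;1 0 0 0 0 0 0;1 0 0 0 0 0 0;1 0 0 0 0 0 0;1 0 0 -.3 0 0 0;1 0 0 -.8 0 0 0;1 0 0 -.9 0 0 0;1 0 0 -.9 0 0 0'
python3 go.py .47 .0522 .185
```

```text
time_s: 11.95
ee_pos: [0.5418, 0.0594, 0.1608]
eef_rot: [-3.142, 0.001, -3.042]
force: [0.4, -0.1, 0.2]
grip_width: 0.0938
grip_force: 0.0
t 11.95 pos [0.5418 0.0594 0.1608] rpy [-3.142e+00  1.000e-03 -3.042e+00] F [ 0.4 -0.1  0.2] w 0.09381357569051714 0.0 q [ 0.04  0.33  1.59  0.    1.22 -1.63]
shift [ 2.4  -0.   -0.81]
```

```bash
python3 -m inch '1 0 0 -.7 0 0 0;1 .4 0 -.4 0 0 0;1 .9 0 0 0 0 0;1 .9 0 0 0 0 0;1 .8 0 0 0 0 0;-1 .5 0 0 0 -.9 0;-1 0 0 0 0 -.9 0;-1 0 0 0 0 -.9 0;-1 0 0 0 0 -.9 0;-1 0 0 0 0 -.9 0'
python3 go.py .4922 .0505 .038
python3 - <<'E'
from h import *
c=camera("side");cv2.imwrite("pics/s2.png",cv2.resize(c["img"][60:260,140:440],None,fx=2.5,fy=2.5,interpolation=cv2.INTER_CUBIC))
c=camera("top");W=pts(c);hsv=cv2.cvtColor(c["img"],cv2.COLOR_BGR2HSV)
m=(W[...,2]>.141)&(W[...,2]<.155)&((hsv[...,0]<8)|(hsv[...,0]>172))&(hsv[...,1]>140)
P=W[m];print(len(P),P.mean(0)if len(P) else 0)
E
```

```text
time_s: 13.2
ee_pos: [0.4364, 0.0487, 0.1924]
eef_rot: [-3.14, 0.791, -3.042]
force: [1.3, -0.0, 0.9]
grip_width: 0.0474
grip_force: 0.0
t 13.2 pos [0.4364 0.0487 0.1924] rpy [-3.14   0.791 -3.042] F [ 1.3 -0.   0.9] w 0.047393370180624894 0.0 q [-0.03 -0.33  2.37  0.28  0.32 -1.93]
shift [ 2.35 -0.12  4.94]
202 [0.53304458 0.03917931 0.14625741]
```

View pics/s2.png

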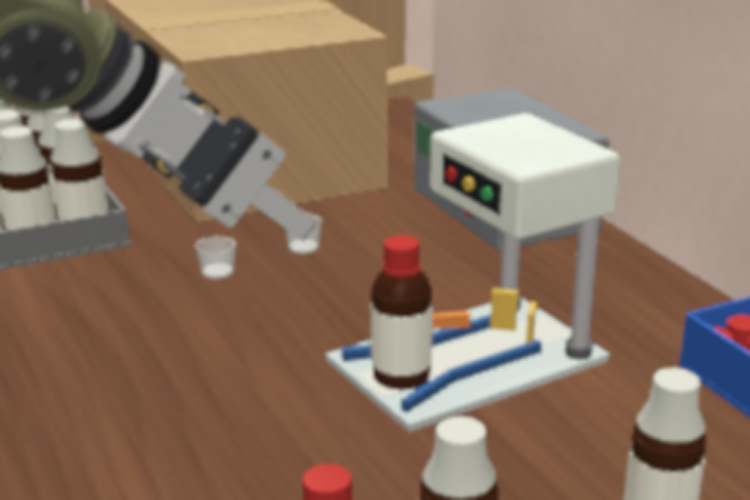

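The bottle stands upright in the lane at (402,330), and the gripper is tilted back at (230,170) and clear. The measured cap mean is off from where I released it, so I'll check it.

Run:
```python
from h import *
for nm in("top","side"):
    c=camera(nm);W=pts(c);hsv=cv2.cvtColor(c["img"],cv2.COLOR_BGR2HSV)
    m=(W[...,2]>.126)&(W[...,2]<.158)&((hsv[...,0]<8)|(hsv[...,0]>172))&(hsv[...,1]>140)
    n,l,s,ce=cv2.connectedComponentsWithStats(m.astype(np.uint8))
    for i in range(1,n):
        if s[i,4]>20:
            P=W[l==i];P=P[P[:,2]>np.percentile(P[:,2],50)] if nm=="side" else P
            p=P.mean(0);d=p[:2]-[.656,.0709];e=np.array([.995,.0998]);print(nm,s[i],p.round(4),cv2.minEnclosingCircle(P[:,:2].astype(np.float32)),"lane",d@e,d@[-e[1],e[0]])
```

```text
top [245 190  18  17 219] [0.5405 0.056  0.145 ] ((0.540856659412384, 0.05719567462801933), 0.01637539453804493) lane -0.11644692848326398 -0.0032454787526027514
top [454 254  18  17 232] [ 0.4081 -0.3583  0.1375] ((0.40829700231552124, -0.35977664589881897), 0.015922315418720245) lane -0.2894636065885685 -0.40233370895084575
top [389 288  17  18 220] [ 0.3426 -0.2289  0.138 ] ((0.34205305576324463, -0.2299310266971588), 0.01616649143397808) lane -0.34174652697701624 -0.26697784333081687
side [294 154  14  14 174] [0.5388 0.056  0.1454] ((0.5402170419692993, 0.05781151354312897), 0.01703665591776371) lane -0.11808764804734356 -0.0031375226584922154
side [261 246  20  17 287] [ 0.3402 -0.2298  0.1382] ((0.34101197123527527, -0.2292378693819046), 0.01593598537147045) lane -0.3442838986428486 -0.26772046520956255
side [338 279  21  20 350] [ 0.4071 -0.3596  0.1383] ((0.4066391587257385, -0.3592321276664734), 0.01577773503959179) lane -0.2906326380496237 -0.40352668488324234
```

```bash
python3 -m inch '-1 .39 -.02 .8 0 0 0;-1 .39 -.02 .8 0 0 0;-1 .39 -.02 .8 0 0 0;-1 .39 -.02 .8 0 0 0;-1 .39 -.02 .8 0 0 0;-1 .3 -.02 .7 0 0 0;-1 0 0 0 0 0 0'
python3 go.py .4922 .0505 .038 3.1416 .785 -3.0418; python3 go.py .6183 .0631 .038
```

```text
time_s: 14.28
ee_pos: [0.4884, 0.0669, 0.084]
eef_rot: [-3.12, 0.735, -3.044]
force: [-0.1, -0.2, 0.8]
grip_width: 0.0002
grip_force: 0.0
t 14.275 pos [0.4884 0.0669 0.084 ] rpy [-3.12   0.735 -3.044] F [-0.1 -0.2  0.8] w 0.00015297604949888013 0.0 q [ 0.06  0.09  2.31  0.95  0.   -2.55]
shift [ 0.98 -0.53  1.2 ]
turn [-0.13 -0.29 -0.  ]
t 14.275 pos [0.4884 0.0669 0.084 ] rpy [-3.12   0.735 -3.044] F [-0.1 -0.2  0.8] w 0.00015297604949888013 0.0 q [ 0.06  0.09  2.31  0.95  0.   -2.55]
shift [-2.16 -0.46  4.03]
```

Run:
```python
import numpy as np
from scipy.optimize import least_squares,fsolve
d=np.array([[.5498,.2049,.3,1.521,0],[.4874,.2049,.16,1.69,0],[.6056,.2051,.43,1.35,0],[.606,.0656,.57,1.49,0],[.606,.228,.41,1.32,0],[.5423,.2272,.27,1.51,0],[.545,.1608,.33,1.59,0],[.4391,.1924,-.33,2.37,.791],[.4929,.084,.09,2.31,.735]])
def f(p,a,b,t):
    r0,h,L1,L2,D,o=p
    return r0+L1*np.sin(a)+L2*np.sin(a+b+o)+D*np.sin(t), h+L1*np.cos(a)+L2*np.cos(a+b+o)-D*np.cos(t)
s=least_squares(lambda p:np.r_[tuple(x-y for x,y in zip(f(p,d[:,2],d[:,3],d[:,4]),(d[:,0],d[:,1])))],[0,.35,.3,.35,.25,0])
print(s.x.round(3),np.abs(s.fun).max())
for t in(25,30,33,36,40):
  for xs in(-.165,-.10,-.035):
    for z in(.038,.05):
      r=np.hypot(.656+xs*.995,.07+xs*.1);T=np.radians(t)
      q=fsolve(lambda q:np.array(f(s.x,q[0],q[1],T))-[r,z],[.4,1.9]);print(t,xs,z,"j2 j3 j5",q.round(2),round(np.pi-T-q.sum(),2))
```

```text
[0.008 0.217 0.415 0.444 0.263 0.083] 0.002128037050370471
25 -0.165 0.038 j2 j3 j5 [0.23 2.14] 0.33
25 -0.165 0.05 j2 j3 j5 [0.21 2.14] 0.36
25 -0.1 0.038 j2 j3 j5 [0.35 1.97] 0.38
25 -0.1 0.05 j2 j3 j5 [0.33 1.97] 0.41
25 -0.035 0.038 j2 j3 j5 [0.47 1.79] 0.44
25 -0.035 0.05 j2 j3 j5 [0.45 1.79] 0.47
30 -0.165 0.038 j2 j3 j5 [0.22 2.2 ] 0.2
30 -0.165 0.05 j2 j3 j5 [0.19 2.2 ] 0.23
30 -0.1 0.038 j2 j3 j5 [0.34 2.03] 0.25
30 -0.1 0.05 j2 j3 j5 [0.31 2.03] 0.28
30 -0.035 0.038 j2 j3 j5 [0.45 1.85] 0.31
30 -0.035 0.05 j2 j3 j5 [0.43 1.85] 0.34
33 -0.165 0.038 j2 j3 j5 [0.22 2.23] 0.12
33 -0.165 0.05 j2 j3 j5 [0.19 2.23] 0.15
33 -0.1 0.038 j2 j3 j5 [0.34 2.06] 0.17
33 -0.1 0.05 j2 j3 j5 [0.31 2.06] 0.2
33 -0.035 0.038 j2 j3 j5 [0.45 1.89] 0.23
33 -0.035 0.05 j2 j3 j5 [0.43 1.88] 0.26
36 -0.165 0.038 j2 j3 j5 [0.22 2.26] 0.03
36 -0.165 0.05 j2 j3 j5 [0.18 2.26] 0.07
36 -0.1 0.038 j2 j3 j5 [0.33 2.1 ] 0.08
36 -0.1 0.05 j2 j3 j5 [0.31 2.09] 0.12
36 -0.035 0.038 j2 j3 j5 [0.44 1.92] 0.15
36 -0.035 0.05 j2 j3 j5 [0.42 1.92] 0.18
40 -0.165 0.038 j2 j3 j5 [0.22 2.3 ] -0.08
40 -0.165 0.05 j2 j3 j5 [0.19 2.3 ] -0.04
40 -0.1 0.038 j2 j3 j5 [0.34 2.14] -0.03
40 -0.1 0.05 j2 j3 j5 [0.31 2.13] 0.0
40 -0.035 0.038 j2 j3 j5 [0.44 1.96] 0.04
40 -0.035 0.05 j2 j3 j5 [0.42 1.96] 0.06
```

```bash
python3 -m inch '-1 0 0 -.8 0 0 0;-1 0 0 -.8 0 0.3 0;-1 0 0 -.4 0 .4 0;-1 0 0 0 0 .5 0;-1 0 0 0 0 0 0'
python3 go.py .4922 .0505 .12 3.1416 .5236 -3.0418
```

```text
time_s: 14.9
ee_pos: [0.4688, 0.071, 0.1106]
eef_rot: [3.138, 0.566, -3.042]
force: [0.7, 0.9, 0.1]
grip_width: 0.0005
grip_force: 0.0
t 14.9 pos [0.4688 0.071  0.1106] rpy [ 3.138  0.566 -3.042] F [0.7 0.9 0.1] w 0.0004885408664576795 0.0 q [ 0.06 -0.    2.23  0.07  0.35 -1.68]
shift [-0.76 -0.76  0.11]
turn [ 0.02  0.25 -0.  ]
```

```bash
python3 -m inch '-1 0 -.38 0 0 .12 0;-1 0 -.33 0 0 .12 0;-1 0 0 0 0 0 0;-1 0 0 0 0 0 0'
python3 go.py .4885 .0499 .038 3.1416 .5236 -3.0418
```

```text
time_s: 15.4
ee_pos: [0.4696, 0.0501, 0.1089]
eef_rot: [3.138, 0.523, -3.043]
force: [0.4, 0.8, -0.6]
grip_width: 0.0005
grip_force: 0.0
t 15.4 pos [0.4696 0.0501 0.1089] rpy [ 3.138  0.523 -3.043] F [ 0.4  0.8 -0.6] w 0.0005317374223921532 0.0 q [-0.    0.01  2.21  0.14  0.41 -1.79]
shift [ 0.64 -0.08  2.36]
turn [ 0.02 -0.   -0.  ]
```

```bash
python3 -m inch '-1 .16 -.02 .6 0 0 0;-1 .16 -.02 .6 0 0 0;-1 .16 -.02 .6 0 0 0;-1 .16 -.02 .55 0 0 0;-1 0 0 0 0 0 0;-1 0 0 0 0 0 0'
python3 go.py .6183 .0632 .038 3.1416 .5236 -3.0418
```

```text
time_s: 16.15
ee_pos: [0.4886, 0.0498, 0.039]
eef_rot: [3.138, 0.523, -3.042]
force: [-0.1, 0.1, -0.4]
grip_width: 0.0004
grip_force: 0.0
t 16.15 pos [0.4886 0.0498 0.039 ] rpy [ 3.138  0.523 -3.042] F [-0.1  0.1 -0.4] w 0.00040583735826202767 0.0 q [-0.    0.21  2.21  0.27  0.21 -1.92]
shift [-3.75  0.    2.2 ]
turn [ 0.02 -0.   -0.  ]
```

```bash
python3 -m inch '-1 -.17 0 .1 0 0 0;-1 -.17 0 .1 0 0 0;-1 -.12 0 .07 0 0 0;-1 -.12 0 .07 0 0 0;-1 -.12 0 .07 0 0 0;-1 -.12 0 .07 0 0 0;-1 -.12 0 .07 0 0 0;-1 -.12 0 .07 0 0 0;-1 -.12 0 .07 0 0 0;-1 -.12 0 .07 0 0 0'
python3 go.py .6183 .0632 .038 3.1416 .5236 -3.0418
python3 - <<'E'
from h import *
c=camera("side");cv2.imwrite("pics/s3.png",cv2.resize(c["img"][60:260,200:460],None,fx=3,fy=3,interpolation=cv2.INTER_CUBIC))
E
```

```text
time_s: 17.4
ee_pos: [0.5339, 0.0542, 0.0382]
eef_rot: [3.138, 0.523, -3.042]
force: [-3.5, -0.8, 2.1]
grip_width: 0.0002
grip_force: 1.8
t 17.4 pos [0.5339 0.0542 0.0382] rpy [ 3.138  0.523 -3.042] F [-3.5 -0.8  2.1] w 0.00021178315841075576 1.8366088264156133 q [ 0.01  0.3   2.09  0.21  0.24 -1.85]
shift [-2.45  0.01  1.42]
turn [ 0.02 -0.01 -0.  ]
```

View pics/s3.png

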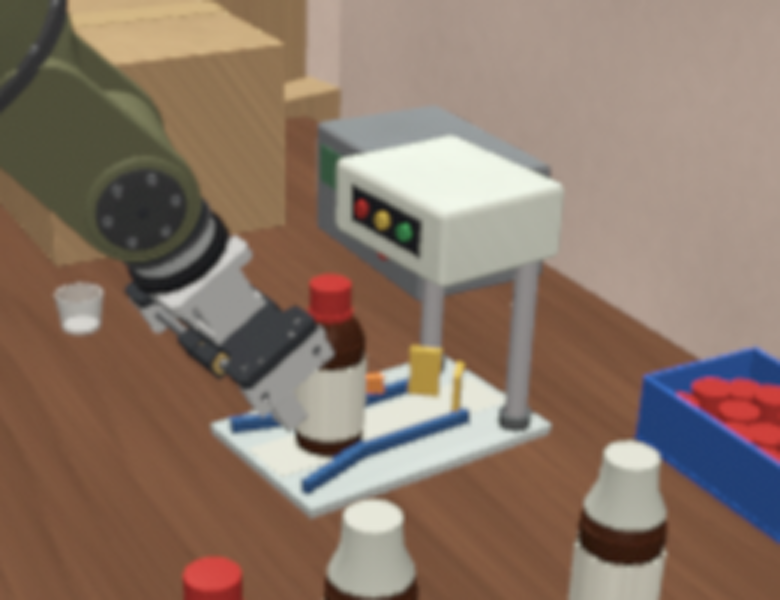

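The bottle at (330,380) is upright and being pushed at its lower half with 3.5 N, and nothing else is touching. Continue gently.

```bash
python3 -m inch '-1 -.12 0 .07 0 0 0;-1 -.12 0 .07 0 0 0;-1 -.12 0 .07 0 0 0;-1 -.12 0 .07 0 0 0;-1 -.12 0 .07 0 0 0;-1 -.12 0 .07 0 0 0;-1 -.12 0 .07 0 0 0;-1 -.12 0 .07 0 0 0;-1 -.12 0 .07 0 0 0;-1 -.12 0 .07 0 0 0'
python3 go.py .6183 .0632 .038 3.1416 .5236 -3.0418
```

```text
time_s: 18.7
ee_pos: [0.5748, 0.0576, 0.0376]
eef_rot: [3.138, 0.521, -3.043]
force: [-11.4, -12.7, 8.1]
grip_width: 0.0004
grip_force: 7.7
t 18.7 pos [0.5748 0.0576 0.0376] rpy [ 3.138  0.521 -3.043] F [-11.4 -12.7   8.1] w 0.00043100141990653237 7.658050709869713 q [ 0.02  0.37  1.98  0.17  0.27 -1.8 ]
shift [-1.27  0.04  0.72]
turn [ 0.02 -0.01 -0.01]
```

```bash
python3 -m inch '-1 -.09 0 .05 0 0 0;-1 -.09 0 .05 0 0 0;-1 -.09 0 .05 0 0 0;-1 -.09 0 .05 0 0 0'
python3 - <<'E'
from h import *
c=camera("side");cv2.imwrite("pics/s4.png",cv2.resize(c["img"][60:260,200:460],None,fx=3,fy=3,interpolation=cv2.INTER_CUBIC))
E
```

```text
time_s: 19.2
ee_pos: [0.587, 0.0588, 0.0377]
eef_rot: [3.138, 0.521, -3.043]
force: [-9.2, -10.6, 6.0]
grip_width: 0.0005
grip_force: 6.5
```

View pics/s4.png

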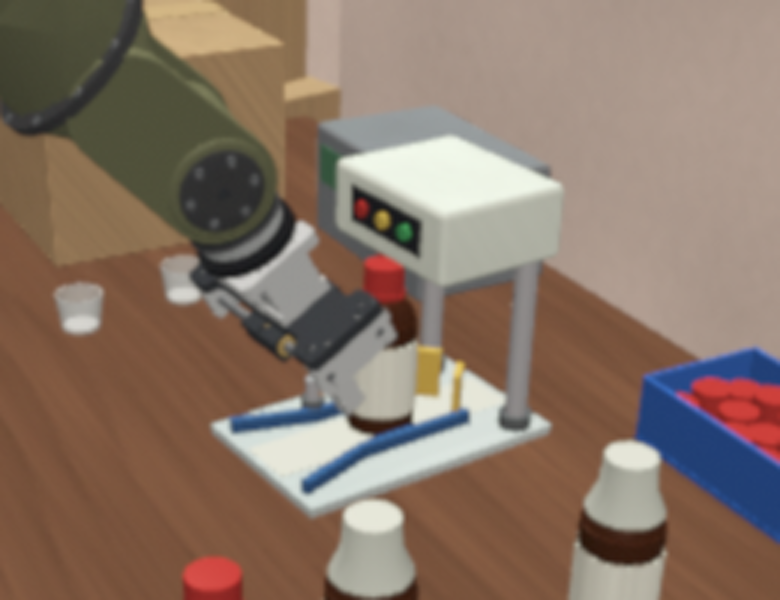

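The bottle at (382,350) is upright and entering under the head, with clearance between the gripper body and the head. Continue.

```bash
python3 -m inch '-1 -.09 0 .05 0 0 0;-1 -.09 0 .05 0 0 0;-1 -.09 0 .05 0 0 0;-1 -.09 0 .05 0 0 0;-1 -.09 0 .05 0 0 0;-1 0 0 0 0 0 0'
python3 go.py .6212 .0632 .038 3.1416 .5236 -3.0418
```

```text
time_s: 20.0
ee_pos: [0.6034, 0.0581, 0.0396]
eef_rot: [3.14, 0.524, -3.045]
force: [-21.1, -32.6, 22.7]
grip_width: 0.0002
grip_force: 18.2
t 20.0 pos [0.6034 0.0581 0.0396] rpy [ 3.14   0.524 -3.045] F [-21.1 -32.6  22.7] w 0.0002080032882213579 18.24794721653234 q [ 0.02  0.41  1.91  0.14  0.3  -1.78]
shift [-0.5   0.11  0.35]
turn [ 0.    0.   -0.02]
```

Forces are rising and sideways, so I stop and look.

Run:
```python
from h import *
a=camera("wrist")["img"];b=camera("side")["img"];t=camera("top")["img"]
o=np.zeros((600,800,3),np.uint8)
o[:300,:480]=cv2.resize(a,(480,300));o[300:,:400]=cv2.resize(b[130:230,270:400],(400,300),interpolation=cv2.INTER_CUBIC);o[300:,400:]=cv2.resize(t[140:240,190:320],(400,300),interpolation=cv2.INTER_CUBIC)
cv2.imwrite("pics/s5.png",o);print(ctrl.get_obs()["force"],ctrl.get_obs()["moment"])
```

```text
[-20.40568052 -33.71756284  23.42218304] [-5.09889594  1.18434986 -3.11201755]
```

View pics/s5.png

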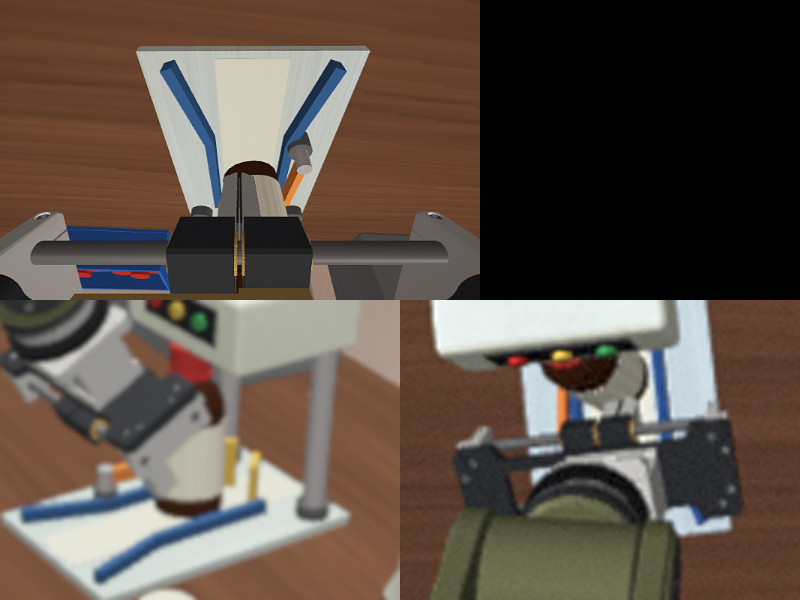

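The wrist view (up is toward the robot, right is +y) shows the shut fingers at column 240 and the bottle's centre near 255. The fingers are pushing off-centre and wedging it. I'll back off, check how the bottle stands and re-centre.

```bash
python3 -m inch '-1 .15 0 -.09 0 0 0;-1 .25 0 -.14 0 0 0;-1 .25 0 -.14 0 0 0;-1 0 0 0 0 0 0'
python3 - <<'E'
from h import *
print(ctrl.get_obs()["force"],ctrl.get_obs()["moment"])
e=np.array([.995,.0998]);f=np.array([-e[1],e[0]])
for nm in("top","side","wrist"):
    c=camera(nm);W=pts(c);L=np.stack([(W[...,:2]-[.656,.0709])@e,(W[...,:2]-[.656,.0709])@f,W[...,2]],-1)
    hsv=cv2.cvtColor(c["img"],cv2.COLOR_BGR2HSV);red=((hsv[...,0]<8)|(hsv[...,0]>172))&(hsv[...,1]>140)
    m=red&(L[...,0]>-.1)&(L[...,0]<.03)&(abs(L[...,1])<.05)&(L[...,2]>.11)&(L[...,2]<.16)
    if m.sum()>10: print(nm,"cap",m.sum(),L[m].min(0).round(4),L[m].max(0).round(4))
    for z0 in(.022,.05,.06,.07,.08,.09):
        m=(abs(L[...,2]-z0)<.004)&(L[...,0]>-.09)&(L[...,0]<.035)&(abs(L[...,1])<.032)
        if m.sum()>15:
            P=L[m][:,:2];A=np.c_[2*P,np.ones(len(P))];s=np.linalg.lstsq(A,(P**2).sum(1),rcond=None)[0]
            from scipy.optimize import least_squares
            q=least_squares(lambda p:np.hypot(*(P-p).T)-.028,[P[:,0].mean()+.01,P[:,1].mean()],loss="soft_l1",f_scale=.001).x
            print(nm,z0,len(P),"ctr(r=28)",q.round(4))
E
```

```text
time_s: 20.65
ee_pos: [0.5799, 0.0591, 0.0382]
eef_rot: [3.138, 0.522, -3.042]
force: [-0.1, -0.2, 0.8]
grip_width: 0.0007
grip_force: 0.0
[-0.09710288 -0.17283969  0.80090883] [0.00888382 0.24477425 0.02694106]
top cap 86 [-0.0457 -0.0258  0.11  ] [-0.0322  0.0149  0.1486]
top 0.022 45 ctr(r=28) [-0.0559 -0.0015]
top 0.05 41 ctr(r=28) [-0.0467 -0.0033]
top 0.06 40 ctr(r=28) [-0.0633 -0.0276]
top 0.07 35 ctr(r=28) [-0.0604  0.0014]
top 0.08 27 ctr(r=28) [-0.0239 -0.0028]
top 0.09 22 ctr(r=28) [-0.0225 -0.0033]
side cap 173 [-0.0414 -0.0212  0.1145] [-0.0114  0.0112  0.1487]
side 0.022 86 ctr(r=28) [-0.0225 -0.0016]
side 0.05 109 ctr(r=28) [-0.0227 -0.0019]
side 0.06 77 ctr(r=28) [-0.0242 -0.0012]
side 0.07 69 ctr(r=28) [-0.0235 -0.0013]
side 0.08 62 ctr(r=28) [-0.0232 -0.0015]
side 0.09 51 ctr(r=28) [-0.0234 -0.0008]
wrist cap 11 [-0.0473 -0.0057  0.1102] [-0.0448 -0.0029  0.114 ]
wrist 0.022 560 ctr(r=28) [-0.0554 -0.0047]
wrist 0.05 121 ctr(r=28) [-0.023  -0.0011]
```

Run:
```python
from h import *
from scipy.spatial.transform import Rotation as R
c=camera("wrist");o=ctrl.get_obs();T=np.linalg.inv(c["view"]);p=T[:3,3]
e=np.array([.995,.0998]);f=np.array([-e[1],e[0]])
s=lambda p:(((p[:2]-[.656,.0709])@e).round(4),((p[:2]-[.656,.0709])@f).round(4),p[2].round(4))
Rt=R.from_euler("xyz",o["eef_rot"])
print("cam",s(p),"in tool",Rt.inv().apply(p-o["ee_pos"]).round(4),"tcp",s(o["ee_pos"]))
# nearest tool points visible to wrist / heights from top & side near head front
c=camera("side");W=pts(c);d=W[...,:2]-[.656,.0709];L=np.stack([d@e,d@f,W[...,2]],-1)
m=(L[...,0]<-.042)&(L[...,0]>-.2)&(L[...,2]>.13)&(abs(L[...,1])<.15)
for z in np.arange(.13,.23,.01):
    k=m&(abs(L[...,2]-z)<.005)
    if k.any(): i=np.argmax(np.where(k,L[...,0],-9));print("side",z.round(2),L.reshape(-1,3)[i].round(3))
```

```text
cam (np.float64(-0.2382), np.float64(-0.0047), np.float64(0.1522)) in tool [ 0.0835  0.0002 -0.1795] tcp (np.float64(-0.0762), np.float64(-0.0043), np.float64(0.0384))
side 0.13 [-0.102 -0.084  0.134]
side 0.14 [-0.099 -0.083  0.14 ]
side 0.15 [-0.104 -0.085  0.149]
side 0.16 [-0.042  0.03   0.164]
side 0.17 [-0.042  0.006  0.172]
side 0.18 [-0.042 -0.043  0.18 ]
side 0.19 [-0.042 -0.016  0.19 ]
side 0.2 [-0.042  0.023  0.196]
side 0.21 [-0.138 -0.018  0.21 ]
side 0.22 [-0.144 -0.014  0.224]
```

The bottle stands upright at lane (-23, -1.5) mm, just at the jaw's peak, and nothing is touching the head. I'll re-centre the fingers in y, raise them above the jaw's top edge and push again in small steps.

```bash
python3 -m inch '-1 -.13 .1 -.24 0 0 0;-1 0 0 0 0 0 0;-1 -.17 0 .1 0 0 0;-1 -.17 0 .1 0 0 0;-1 -.09 0 .05 0 0 0;-1 0 0 0 0 0 0'
python3 -m inch '-1 -.09 0 .05 0 0 0;-1 0 0 0 0 0 0'
python3 go.py .6212 .0668 .046
```

```text
time_s: 21.65
ee_pos: [0.5948, 0.0634, 0.0462]
eef_rot: [3.138, 0.522, -3.042]
force: [0.4, 0.0, 0.7]
grip_width: 0.0006
grip_force: 0.0
time_s: 21.9
ee_pos: [0.5979, 0.0637, 0.0464]
eef_rot: [3.138, 0.523, -3.042]
force: [0.5, -0.8, 0.5]
grip_width: 0.0002
grip_force: 0.0
t 21.9 pos [0.5979 0.0637 0.0464] rpy [ 3.138  0.523 -3.042] F [ 0.5 -0.8  0.5] w 0.00016067327617200384 0.026445450203027576 q [ 0.03  0.39  1.92  0.13  0.31 -1.76]
shift [-0.67  0.02  0.4 ]
```

```bash
for i in 1 2; do :; done; python3 -m inch '-1 -.09 0 .05 0 0 0;-1 0 0 0 0 0 0'
python3 -m inch '-1 -.09 0 .05 0 0 0;-1 0 0 0 0 0 0'
```

```text
time_s: 22.15
ee_pos: [0.6005, 0.0641, 0.0463]
eef_rot: [3.138, 0.521, -3.042]
force: [-5.1, 0.3, 2.7]
grip_width: 0.0004
grip_force: 2.5
time_s: 22.4
ee_pos: [0.6035, 0.0646, 0.0463]
eef_rot: [3.137, 0.521, -3.042]
force: [-6.3, 2.0, 2.8]
grip_width: 0.0003
grip_force: 2.8
```

Clean now: a 6 N push with little side force.

```bash
python3 -m inch '-1 -.09 0 .05 0 0 0;-1 -.09 0 .05 0 0 0;-1 0 0 0 0 0 0'
python3 go.py .6212 .0668 .046
```

```text
time_s: 22.78
ee_pos: [0.6097, 0.0652, 0.0465]
eef_rot: [3.137, 0.521, -3.042]
force: [-4.8, 1.3, 2.5]
grip_width: 0.0007
grip_force: 2.4
t 22.775 pos [0.6097 0.0652 0.0465] rpy [ 3.137  0.521 -3.042] F [-4.8  1.3  2.5] w 0.0007105216275334373 2.409747652709484 q [ 0.03  0.41  1.89  0.12  0.32 -1.75]
shift [-0.33  0.01  0.21]
```

```bash
python3 -m inch '-1 -.09 0 .05 0 0 0;-1 -.09 0 .05 0 0 0;-1 0 0 0 0 0 0'
python3 -m inch '-1 -.05 0 .03 0 0 0;-1 0 0 0 0 0 0'
python3 go.py .6212 .0668 .046
```

```text
time_s: 23.15
ee_pos: [0.616, 0.0658, 0.0466]
eef_rot: [3.138, 0.522, -3.042]
force: [-3.7, 1.8, 2.5]
grip_width: 0.0002
grip_force: 1.9
time_s: 23.4
ee_pos: [0.6177, 0.066, 0.0466]
eef_rot: [3.137, 0.522, -3.042]
force: [-5.2, 1.9, 1.5]
grip_width: 0.0006
grip_force: 2.3
t 23.4 pos [0.6177 0.066  0.0466] rpy [ 3.137  0.522 -3.042] F [-5.2  1.9  1.5] w 0.0006246657673166101 2.3351357504725456 q [ 0.03  0.43  1.86  0.12  0.33 -1.74]
shift [-0.09  0.01  0.08]
```

```bash
python3 -m inch '-1 -.05 0 .03 0 0 0;-1 0 0 0 0 0 0'
python3 -m inch '-1 -.04 0 .02 0 0 0;-1 0 0 0 0 0 0'
python3 - <<'E'
from h import *
from scipy.optimize import least_squares
e=np.array([.995,.0998]);f=np.array([-e[1],e[0]])
c=camera("side");W=pts(c);d=W[...,:2]-[.656,.0709];L=np.stack([d@e,d@f,W[...,2]],-1)
for z0 in(.06,.07,.08,.09):
    m=(abs(L[...,2]-z0)<.004)&(L[...,0]>-.035)&(L[...,0]<.045)&(abs(L[...,1])<.032);P=L[m][:,:2]
    print(z0,len(P),least_squares(lambda p:np.hypot(*(P-p).T)-.028,[P[:,0].mean()+.01,0],loss="soft_l1",f_scale=.001).x.round(4))
E
```

```text
time_s: 23.65
ee_pos: [0.6191, 0.0663, 0.0464]
eef_rot: [3.137, 0.521, -3.042]
force: [-6.8, 3.2, 3.4]
grip_width: 0.0006
grip_force: 3.3
time_s: 23.9
ee_pos: [0.6197, 0.0666, 0.0459]
eef_rot: [3.137, 0.519, -3.042]
force: [-10.7, 4.2, 5.2]
grip_width: 0.0003
grip_force: 5.9
0.06 62 [-0.0024 -0.0027]
0.07 62 [-0.0023 -0.0023]
0.08 59 [-0.002  -0.0031]
0.09 55 [-0.0015 -0.0027]
```

```bash
python3 -m inch '-1 -.04 0 .02 0 0 0;-1 0 0 0 0 0 0'
python3 -m inch '-1 -.03 0 .02 0 0 0;-1 0 0 0 0 0 0'
```

```text
time_s: 24.2
ee_pos: [0.6202, 0.0671, 0.0454]
eef_rot: [3.137, 0.517, -3.042]
force: [-16.3, 6.7, 6.0]
grip_width: 0.0006
grip_force: 8.7
time_s: 24.45
ee_pos: [0.6206, 0.0675, 0.0449]
eef_rot: [3.136, 0.515, -3.041]
force: [-22.5, 9.2, 9.0]
grip_width: 0.0005
grip_force: 11.2
```

The force climbs with hardly any motion, so the bottle is against the fork. Back off and check.

```bash
python3 -m inch '-1 .1 0 -.06 0 0 0;-1 .3 0 -.2 0 0 0;-1 .8 0 -.5 0 0 0;-1 .8 0 -.5 0 0 0;-1 .8 0 -.5 0 0 0;-1 .8 0 -.5 0 0 0;-1 .2 0 -.9 0 0 0;-1 .2 0 -.9 0 0 0;-1 0 0 0 0 0 0'
python3 - <<'E'
from h import *
from scipy.optimize import least_squares
e=np.array([.995,.0998]);f=np.array([-e[1],e[0]]);o=np.zeros((600,800,3),np.uint8);cs={n:camera(n) for n in("side","wrist","top")}
for n,c in cs.items():
  W=pts(c);d=W[...,:2]-[.656,.0709];L=np.stack([d@e,d@f,W[...,2]],-1)
  for z0 in(.03,.05,.06,.07,.08,.09):
    m=(abs(L[...,2]-z0)<.004)&(L[...,0]>-.035)&(L[...,0]<.03)&(abs(L[...,1])<.032);P=L[m][:,:2]
    if len(P)>25:print(n,z0,len(P),least_squares(lambda p:np.hypot(*(P-p).T)-.028,[P[:,0].mean()+.01,0],loss="soft_l1",f_scale=.001).x.round(4))
  hsv=cv2.cvtColor(c["img"],cv2.COLOR_BGR2HSV)
  m=(hsv[...,0]>6)&(hsv[...,0]<17)&(hsv[...,1]>170)&(hsv[...,2]>140)&(L[...,0]>-.09)&(L[...,0]<0)&(abs(L[...,1])<.08)&(L[...,2]>.02)&(L[...,2]<.05)
  if m.sum()>5:
    P=L[m];l=cv2.fitLine(P[:,:2].astype(np.float32),cv2.DIST_HUBER,0,.01,.01).ravel();print(n,"jaw",m.sum(),P.min(0).round(4),P.max(0).round(4),"angle",np.arctan(l[1]/l[0]).round(3),"closed",np.arctan2(-23,51).round(3))
  for uv,nm in(((397,160),"sA"),((391,243),"sB")):
    if n=="top":
      q=np.zeros(c["img"].shape[:2],np.uint8);cv2.circle(q,uv,18,1,-1);P=W[(q>0)&(W[...,2]>.134)&(W[...,2]<.15)];print(nm,len(P),P.mean(0).round(4))
o[:300,:480]=cv2.resize(cs["wrist"]["img"],(480,300));o[300:,:400]=cv2.resize(cs["side"]["img"][130:230,270:400],(400,300),interpolation=cv2.INTER_CUBIC);o[300:,400:]=cv2.resize(cs["top"]["img"][140:240,190:320],(400,300),interpolation=cv2.INTER_CUBIC)
cv2.imwrite("pics/s6.png",o);print(ctrl.get_obs()["force"])
E
```

```text
time_s: 25.58
ee_pos: [0.4596, 0.0493, 0.0939]
eef_rot: [3.138, 0.526, -3.043]
force: [0.7, 0.9, 0.3]
grip_width: 0.0005
grip_force: 0.0
side 0.03 82 [-0.0035 -0.0006]
side 0.05 74 [-0.0023 -0.0014]
side 0.06 72 [-0.0029 -0.0006]
side 0.07 69 [-0.0032 -0.0007]
side 0.08 76 [-0.0029 -0.0006]
side 0.09 68 [-0.0029  0.0001]
side jaw 58 [-0.0702  0.0175  0.0287] [-0.0276  0.0367  0.0404] angle -0.451 closed -0.424
wrist jaw 132 [-0.0727  0.0288  0.0288] [-0.0461  0.0409  0.043 ] angle -0.42 closed -0.424
top jaw 48 [-0.0712  0.0163  0.0379] [-0.0259  0.038   0.0441] angle -0.403 closed -0.424
sA 223 [ 0.6185 -0.237   0.1405]
sB 230 [ 0.444  -0.2228  0.1405]
[-0.6109185   0.50628564 -0.97894697]
```

View pics/s6.png

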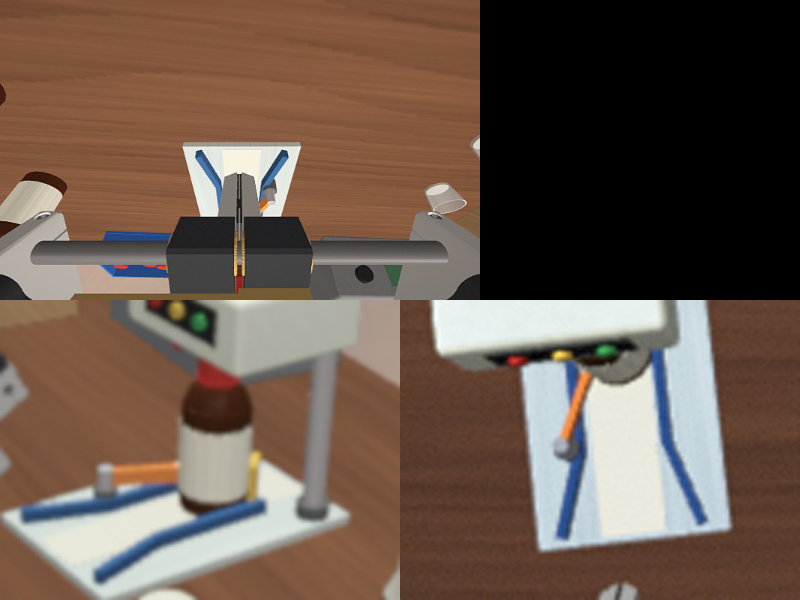

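The side view shows the bottle at (215,440) upright under the head and against the yellow fork. The orange jaw lies closed behind it: fitted angle -0.42 rad, against -0.424 for closed. The bottle measures about -3 mm along the lane with about 2 mm calibration error. The push stalled against the fork with the fingertip within 1 mm of its expected home position. Both hooded bottles are where they were, and the robot is clear.

```bash
python3 -c "
from station import ticket;print(ticket.hand_in())"
```

```text
the job is handed in; nothing more can be done
None
```

I handed the job in with the red-capped bottle upright against the yellow fork, the jaw closed behind it, both hooded bottles unmoved and the arm clear; the bottle's axis measured about 3 mm short of home (5 mm allowed, calibration about 2 mm), and no verdict came back.

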